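Swing the tacking jig's leaf to its pointer and hold it

TASK

Push the tacking jig's sprung trip lever fully down so that the hinged leaf is unhooked and kicks up a little, then take the leaf by its bar handle and swing it up until it is parallel with the pointer on the quadrant, within about three degrees. Finish while holding it there, still, with the fingers on the handle, as if for tacking: do not let go. Do not shift the pointer, and leave the tools and other things on the bench where they are.

Things in the scene. Friction and masses are not known exactly. Their poses are not given: they have to be found in the camera images.
- jig: the tacking jig, fixed to the table: steel base plate 300 (x) x 260 (y) x 12 mm. Origin at the centre of its underside; x runs from the jig's front (handle, towards the robot) to its back (hinge), y to its left, z up. Place and yaw (up to 0.35 rad) differ each time. Trip lever on its right side, quadrant and pointer on its left
- leaf_hinge (a point): centre of the leaf's hinge line, which runs along the jig's y axis, 100 mm behind the jig's centre and 75 mm above the table; axes as the jig's
- leaf: the hinged leaf, with its handle: an aluminium plate 6 mm thick and 160 mm wide, reaching 155 mm from the hinge towards the robot, with a gusset clamped on it; in all about 0.75 kg, varying by a quarter. Origin at the middle of the hinge line; x points away from the handle, y along the hinge line
- leaf_angle (a joint): leaf angle, rad: 0 = level, caught by the trip lever's hook (cannot be lifted); grows as its front end swings up and back (limit 1.45). With the lever fully down a sprung pin kicks it up to about 0.11 rad (handle rises 23 mm within 1 s), and it stays there when the lever is let go. Above that nothing carries it: released, it falls back
- handle (a point): the leaf's handle: round steel bar of 14 mm diameter, parallel to the hinge line and 220 mm from it, 65 mm in front of the leaf's edge, 114 mm free between its side arms. Origin at the bar's middle; y along the bar, x in the leaf's plane towards the hinge. Can be pinched from above, a finger before and one behind it, and may turn between the fingers. 75 mm above the table when level
- pointer (a joint): angle in rad at which the pointer is set, on the same scale and hinge line as joint leaf_angle: when both read the same, the leaf is parallel to the pointer. Set between 0.6 and 1.05; stiff, not to be shifted
- pointer_tip (a point): centre of the small round knob (18 mm diameter) at the end of the pointer, a thin steel arm left of the leaf that runs straight from the hinge line, 200 mm from it and 105 mm left of the jig's centre line; x axis along the arm towards the hinge, y along the hinge line
- trip (a joint): angle of the sprung trip lever at the jig's right side: 0 = up (hook over the leaf), 0.30 rad = fully down against its stop. It springs back when let go. About 4 N on its pad to start it, about 7 N to hold it fully down
- trip_pad (a point): centre of the top of the trip lever's square rubber pad (36 x 36 mm), 63 mm above the table when up, 30 mm in front of and 186 mm right of the jig's centre. It goes down about 28 mm over the full stroke, swinging about a pivot along the jig's x axis, 90 mm left of the pad and 30 mm above the table
- spray_can: closed aluminium can, 60 mm across, 150 mm tall, standing on the table left of the jig; origin at the centre of its underside. Leave alone
- brush: hand brush lying on the table left of the jig, 220 mm long; origin on its underside. Leave alone
- hammer: hammer lying on the table right of the jig, 240 mm long; origin on its underside. Leave alone
- offcut: flat steel offcut 100 x 30 x 8 mm lying on the table in front of the trip lever; origin at the centre of its underside. Leave alone
- magnet_square: small red triangular welding square, 12 x 50 mm, 50 mm tall, standing on the jig's base plate near its front left corner; origin at the centre of its underside. Leave alone
- wrench: wrench lying on the table left of the jig, 200 mm long. Leave alone
- tape: tape measure, grey case 65 x 35 x 60 mm, on the table right of the jig, behind the trip lever. Leave alone

How it is judged:
By the outcome, as a careful person would: the job done as asked, in the order asked, and still so for the second after the job is handed in, while the arm keeps its last pose, push and grip.
It also fails if it takes over 48 s, if anything falls off the work surface, if the arm or the gripper's body presses on something with over 40 N, if the wrist force passes 120 N, or if a joint passes its speed limit or range.

ROBOT

A 7-joint arm with a two-finger parallel gripper is mounted at the origin on the work surface. World frame = base frame: x ahead of the robot, y to its left, z up, the work surface at z = 0. Lengths are in m, angles in rad, forces in N, time in s.
With the tool pointing down it reaches from about 0.425 to 1.025 m from the base axis. Payload 9.4 kg.
Tool frame: the origin (TCP) lies midway between the tips of the shut fingers; the grasp point (between the pads) lies 19 mm behind it (grip_point_offset is the distance from the TCP to the grasp point, in m); y points along the fingers, x is the direction in which the jaws open and shut, and the axes are right-handed (so a half turn about y gives the same grasp; the last joint's range is limited). The gripper opens to 85 mm and grips with 20 to 120 N. Pads are 22 mm wide; open, the fingers measure 114 mm over their backs; the gripper's body (76 mm by 85 mm) begins 54 mm behind the grasp point. The pads swing forward as they close: fully open they stand 13 mm farther back than shut.
Start: joints at [1.215, 0.599, -0.003, 1.599, 0.002, 0.943, -0.08], TCP at [0.2, -0.697, 0.231] pointing down, gripper open.
Joint ranges: [-2.57, 2.57], [-0.35, 1.97], [-1.29, 1.29], [0.11, 2.56], [-1.05, 4.19], [0.11, 1.86], [-2.63, 2.63]. Speed limits (rad/s): [2.22, 2.22, 3.01, 3.01, 3.14, 3.14, 3.14].

INTERFACE

Orientations are given as a rotation vector (axis times angle).
In Python, from cell import sense, read_camera, finish_job, grip_point_offset gives the robot as it stands.
- The arm moves only by the tool arm_command, never from a script. Its arguments are lists of equal length, an entry for each row: "fingers": the gripper command: -1 is shut, 1 is fully open, values between are in proportion; "slide": the shift along the tool's x, y, z in cm, a list of three; "yaw": the turn about the tool's y in degrees. A call has 1 to 10 rows; each row is the pose to reach, as a shift and turn from the pose measured when the call began, along the tool's axes at that moment; what a row does not reach only later rows make up. A row lasts 1/8 s, in which the tool goes at most 62.5 mm and 10.7 degrees, less where a joint would pass 70% of its speed; a pose out of reach is approached as far as the arm can. A call with a gripper value outside its range is refused whole. The fingers move at their own pace and stop on an object; "grip_force" is the grip in N (left out, the last holds). Time passes only in rows, so rows that repeat a pose let the fingers close. It gives the time, the measured TCP pose, the force and the opening at its end, in the units of the state.
- sense(): the state, without advancing time (a new reading comes with each control period).
- read_camera(name): name is "scene" or "top"; returns a dict with "image" (400x640x3 uint8, blue, green, red), "mtx" (3x3 intrinsics, pixels), "D" ([k1, k2, p1, p2, k3] as OpenCV has them; the pictures are not rectified), "R" (3x3) and "t" (3): a world point X has camera coordinates R X + t. Camera axes: x right, y down, z forward; pixel columns grow to the right and rows downward; lengths in m; the calibration is good to about 2 mm. A picture is of the moment at which its call begins. There is no depth.
- finish_job(): hands the job in, once; it reports no verdict.
The state is a dict: "clock": time; "joints": joint angles; "dq": joint speeds; "effort": joint torques, N m; "position": TCP position; "eef_rot": TCP orientation; "force": force on the tool from outside, world axes, zero at the start; "moment": the same for the moment, N m; "opening": opening from 0.0 (shut) to 1.0 (fully open).
Only numpy, scipy, OpenCV 4.12 (cv2) and the standard library are available. Lean on these libraries where they do the work, as an engineer would, in place of code of your own. Each camera call takes 0.05 s, during which the arm holds its last target.

## Working session

There is one attempt and no reset: what is moved stays moved. The work goes in short steps, Python scripts to look and compute and a tool call to move; the robot and the scene stay as the last step left them, time stands still between calls to the robot, and variables do not carry over. Pictures are saved under pics/ and viewed, and the job is handed in when it is done.

Besides the shell and the picture viewer there is one more tool, called after "Call:" as name(argument=value, ...), one argument or row to a line, values as JSON. arm_command: Moves the arm, as the interface text tells. Its arguments: {"type":"object","properties":{"fingers":{"type":"array","items":{"type":"number"}},"slide":{"type":"array","items":{"type":"array","items":{"type":"number"}}},"yaw":{"type":"array","items":{"type":"number"}},"grip_force":{"type":"number"}},"required":["fingers","slide","yaw"]}

```bash
ls; mkdir -p pics
python3 - <<'E'
from cell import sense, read_camera, grip_point_offset
import cv2
print(grip_point_offset)
s=sense()
for k in s: print(k,s[k])
for n in("scene","top"):
    c=read_camera(n); cv2.imwrite(f"pics/{n}0.png",c["image"]); print(n,c["mtx"],c["D"],c["R"],c["t"])
E
```

```text
pics
0.0187
clock 0.0
joints [ 1.21527319  0.60013331 -0.00257277  1.60014426  0.00181367  0.94289517
 -0.07979995]
dq [ 8.24758560e-04 -2.50483649e-05 -4.64930218e-04 -4.91696217e-04
 -1.98008879e-04  6.58480071e-04 -5.91752255e-04]
effort [ 8.62208235e-04 -7.76459670e+01  1.56496603e+00 -2.58010000e+01
  1.23462168e-02  8.88981071e-03  4.66682820e-06]
position [ 0.19940333 -0.6965398   0.23040548]
eef_rot [-1.32746657  1.002307   -1.00008054]
force [-0.29798328  0.01346706 -0.2818445 ]
moment [0.01048033 0.00929606 0.00700468]
opening 0.9966641076022976
scene [[491.46231093   0.         312.26686941]
 [  0.         491.46231093 195.37708893]
 [  0.           0.           1.        ]] [-0.01904309  0.          0.          0.          0.        ] [[ 0.25061578  0.96802843 -0.01061548]
 [ 0.77726015 -0.2077399  -0.5938946 ]
 [-0.57711212  0.14058836 -0.80447282]] [-0.24973941 -0.39037853  1.56770298]
top [[423.17023709   0.         316.89408557]
 [  0.         423.17023709 195.7775124 ]
 [  0.           0.           1.        ]] [0.0082078 0.        0.        0.        0.       ] [[ 0.00671327 -0.99987016 -0.01464924]
 [-0.99599943 -0.00538043 -0.08919742]
 [ 0.08910702  0.01518944 -0.99590623]] [0.08793054 0.60206448 1.12495841]
```

View pics/scene0.png

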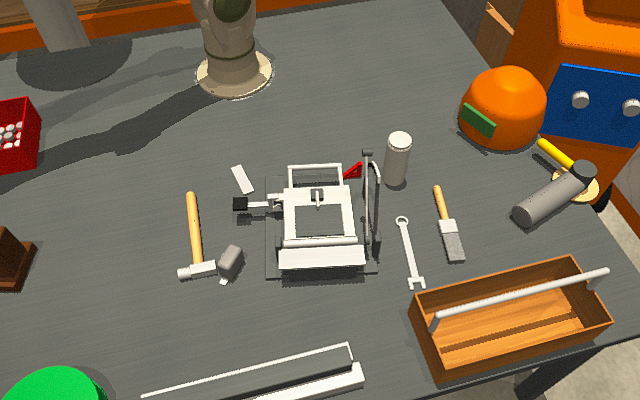

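View pics/top0.png

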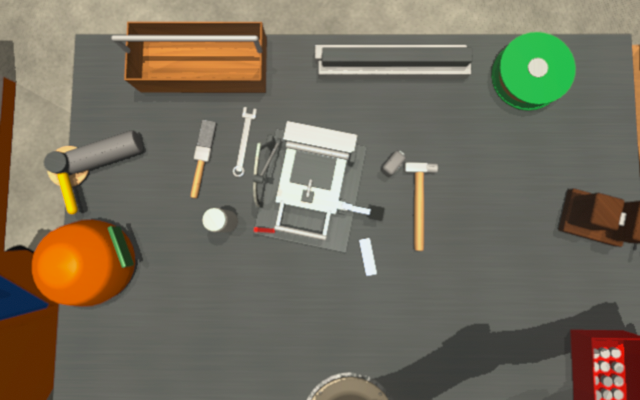

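The scene picture shows the jig at about (320,225), with its black trip pad at (240,204). In the top picture the pad is at (376,213), the handle bar at about (300,233), and the pointer and quadrant at about (262,170). I'll enlarge both.

Run:
```python
import cv2
a=cv2.imread("pics/scene0.png")[140:290,220:400]; cv2.imwrite("pics/s0c.png",cv2.resize(a,None,fx=4,fy=4,interpolation=cv2.INTER_CUBIC))
a=cv2.imread("pics/top0.png")[105:265,235:400]; cv2.imwrite("pics/t0c.png",cv2.resize(a,None,fx=3.7,fy=3.7,interpolation=cv2.INTER_CUBIC))
```

```text
(no output)
```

View pics/s0c.png

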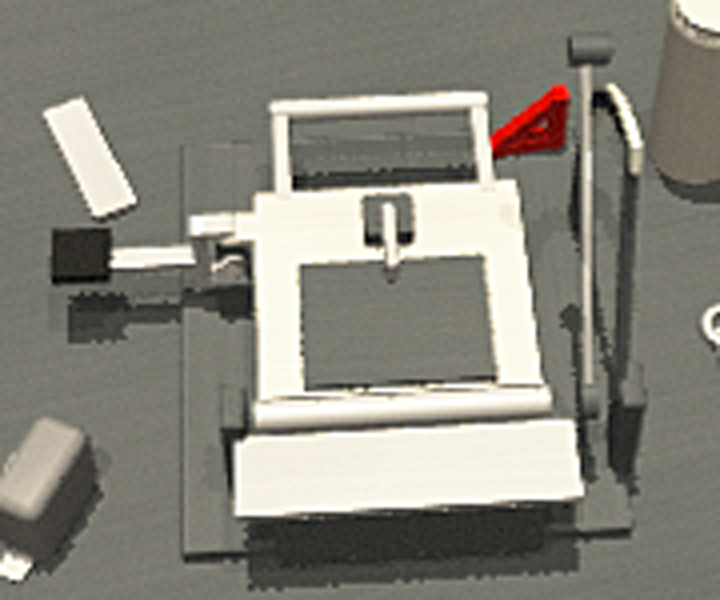

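View pics/t0c.png

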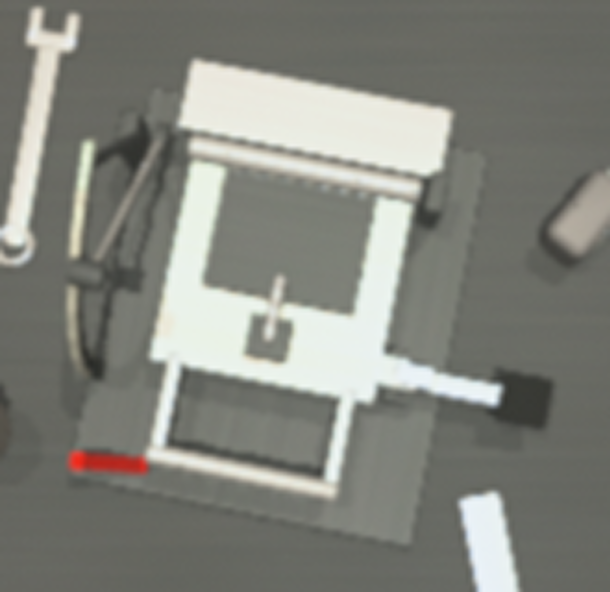

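Scene crop: the knob is at about (367.5,152.5) in the full image and the bar runs (287,167)–(342,165). Top crop: the knob is at about (259,179) and the bar runs (276,229)–(325,237). I'll cast rays for the named points and fit the rigid jig pose.

```bash
cat > h.py <<'E'
import numpy as np, cv2
from cell import sense, read_camera
from scipy.spatial.transform import Rotation as Ro
def ray(c,p):
    u=cv2.undistortPoints(np.array([[p]],float),c["mtx"],c["D"])[0,0]
    R=np.array(c["R"]);t=np.array(c["t"])
    d=R.T@np.array([u[0],u[1],1]); return -R.T@t,d/np.linalg.norm(d)
def onz(c,p,z):
    o,d=ray(c,p); return o+d*(z-o[2])/d[2]
def tri(c1,p1,c2,p2):
    o1,d1=ray(c1,p1);o2,d2=ray(c2,p2)
    A=np.stack([d1,-d2],1);s=np.linalg.lstsq(A,o2-o1,rcond=None)[0]
    a=o1+s[0]*d1;b=o2+s[1]*d2
    return (a+b)/2,np.linalg.norm(a-b)
def proj(c,X):
    return cv2.projectPoints(np.array(X,float).reshape(-1,1,3),cv2.Rodrigues(np.array(c["R"]))[0],np.array(c["t"]),c["mtx"],c["D"])[0][:,0]
E
python3 - <<'E'
from h import *
S=read_camera("scene");T=read_camera("top")
s=lambda x,y:(x/4+220-.4,y/4+140-.4)
t=lambda x,y:(x/3.7+235-.4,y/3.7+105-.4)
# pad by mask
def dark(im,x0,x1,y0,y1,th):
    g=im[y0:y1,x0:x1].max(2); m=(g<th).astype(np.uint8)
    n,l,st,ce=cv2.connectedComponentsWithStats(m); i=1+np.argmax(st[1:,4]); print(st[i],ce[i]+[x0,y0]); return ce[i]+[x0,y0]
ps=dark(S["image"],228,250,192,218,40);pt=dark(T["image"],365,390,200,225,58)
print("pad",onz(S,ps,.060),onz(T,pt,.060),tri(S,ps,T,pt))
obs=[]
def add(n,l,z,ss,tt):
    for c,p,nm in((S,ss,'S'),(T,tt,'T')):
        if p is not None: obs.append((n+nm,l,onz(c,p,z)[:2]))
obs.append(('padS',(-.030,-.186),onz(S,ps,.060)[:2]));obs.append(('padT',(-.030,-.186),onz(T,pt,.060)[:2]))
add('handle',(-.120,0),.075,s(379,104),t(243,473))
add('c_fr',(-.15,-.13),.012,s(182,145),t(410,545))
add('c_br',(.15,-.13),.012,s(182,560),t(485,155))
add('c_bl',(.15,.13),.012,s(635,530),None)
add('c_fl',(-.15,.13),.012,None,t(70,480))
L=np.array([o[1] for o in obs]);W=np.array([o[2] for o in obs])
Lc=L-L.mean(0);Wc=W-W.mean(0)
th=np.arctan2((Lc[:,0]*Wc[:,1]-Lc[:,1]*Wc[:,0]).sum(),(Lc*Wc).sum())
R=np.array([[np.cos(th),-np.sin(th)],[np.sin(th),np.cos(th)]]);o=W.mean(0)-R@L.mean(0)
print("jig",o,th)
for n,l,w in obs: print(n,w.round(4),((R.T@(w-o)-l)*1e3).round(1))
kn,e=tri(S,s(590,50),T,t(90,274)); kl=R.T@(kn[:2]-o)
print("knob",kn,e,kl, "r",np.hypot(.1-kl[0],kn[2]-.075),"ang",np.arctan2(kn[2]-.075,.1-kl[0]))
for n,c,p in(('S',S,s(590,50)),('T',T,t(90,274))):
    # pointer as fn of angle, closest
    aa=np.linspace(.5,1.2,701);l=np.stack([.1-.2*np.cos(aa),0*aa+.105],1)
    X=np.c_[l@R.T+o,.075+.2*np.sin(aa)]; d=np.linalg.norm(proj(c,X)-p,axis=1);i=d.argmin();print(n,aa[i],d[i],proj(c,X)[i])
w=lambda l:R@np.array(l)+o
print("pad",w((-.03,-.186)),"handle",w((-.12,0)),"hinge",w((.1,0)))
q=sense();print(Ro.from_rotvec(q["eef_rot"]).as_matrix().round(3),q["position"])
E
```

```text
[ 5  9 15 10 33] [240.6969697  208.15151515]
[14  9  4 11 24] [380.5        213.29166667]
pad [ 0.56980078 -0.06664499  0.06      ] [ 0.55326818 -0.07655497  0.06      ] (array([ 0.5551155 , -0.07283776,  0.04189769]), np.float64(0.012376409756134733))
jig [0.62101637 0.11028454] -0.18349912461512316
padS [ 0.5698 -0.0666] [11.9  2.7]
padT [ 0.5533 -0.0766] [ -2.5 -10.1]
handleS [0.4991 0.135 ] [-4.4  2.1]
handleT [0.5016 0.1333] [-1.6  0.8]
c_frS [0.4484 0.013 ] [-2.   2.9]
c_frT [0.4498 0.0131] [-0.6  3.2]
c_brS [ 0.7463 -0.0463] [ 1.8 -1.1]
c_brT [ 0.7414 -0.0431] [-3.6  1.2]
c_blS [0.7943 0.2094] [ 2.3 -0.9]
c_flT [0.4958 0.265 ] [-1.4 -0.8]
knob [0.62114823 0.2198956  0.23438951] 0.0021396274272879536 [-0.0198712   0.10779488] r 0.1994345048608019 ang 0.9259751978801938
S 0.968 1.4188241801835573 [365.90634651 152.8669768 ]
T 0.9279999999999999 0.7064353606614211 [259.6251168  178.74316534]
pad [ 0.55758042 -0.06711861] handle [0.50303102 0.13218107] hinge [0.71933749 0.09203744]
[[ 0.275 -0.     0.961]
 [-0.961  0.001  0.275]
 [-0.001 -1.    -0.   ]] [ 0.19940766 -0.69675365  0.23074997]
```

The pad masks caught only part of the pad, so those residuals are bad. I'll zoom in on the pad and knob in both views.

Run:
```python
import cv2,numpy as np
S=cv2.imread("pics/scene0.png");T=cv2.imread("pics/top0.png")
f=lambda a:cv2.resize(a,(390,290),interpolation=cv2.INTER_NEAREST)
# each 39x29 at 10x
g=np.vstack([np.hstack([f(S[142:171,345:384]),f(S[190:219,225:264])]),np.hstack([f(T[165:194,240:279]),f(T[198:227,355:394])])])
cv2.imwrite("pics/z0.png",cv2.convertScaleAbs(g,alpha=1.4))
```

```text
(no output)
```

View pics/z0.png

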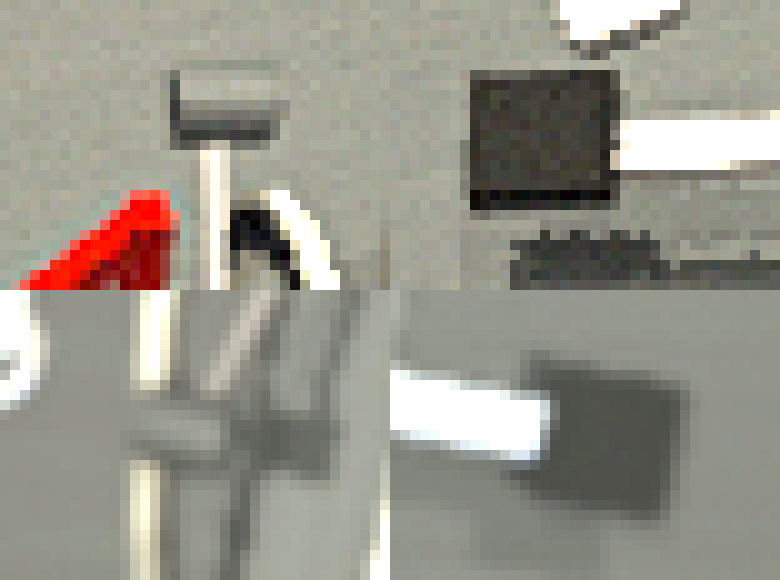

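Scene zoom: knob centre about (367.2,152.1), pad top centre about (240.0,202.4). Top zoom: knob about (257.9,178.8), pad about (375.5,212.3). I'll refit with these.

```bash
cat > fit.py <<'E'
from h import *
S=read_camera("scene");T=read_camera("top")
s=lambda x,y:(x/4+220-.4,y/4+140-.4)
t=lambda x,y:(x/3.7+235-.4,y/3.7+105-.4)
obs=[]
def add(n,l,z,ss,tt):
    for c,p,nm in((S,ss,'S'),(T,tt,'T')):
        if p is not None: obs.append((n+nm,l,onz(c,p,z)[:2]))
add('pad',(-.030,-.186),.063,(240,202.4),(375.5,212.3))
add('handle',(-.120,0),.075,s(379,104),t(243,473))
add('c_fr',(-.15,-.13),.012,s(182,145),t(410,545))
add('c_br',(.15,-.13),.012,s(182,560),t(485,155))
add('c_bl',(.15,.13),.012,s(635,530),None)
add('c_fl',(-.15,.13),.012,None,t(70,480))
L=np.array([o[1] for o in obs]);W=np.array([o[2] for o in obs])
Lc=L-L.mean(0);Wc=W-W.mean(0)
th=np.arctan2((Lc[:,0]*Wc[:,1]-Lc[:,1]*Wc[:,0]).sum(),(Lc*Wc).sum())
R=np.array([[np.cos(th),-np.sin(th)],[np.sin(th),np.cos(th)]]);o=W.mean(0)-R@L.mean(0)
print("jig",o,th)
for n,l,w in obs: print(n,w.round(4),((R.T@(w-o)-l)*1e3).round(1))
a,b=(367.2,152.1),(257.9,178.8)
kn,e=tri(S,a,T,b); kl=R.T@(kn[:2]-o)
print("knob",kn,e,kl, "r",np.hypot(.1-kl[0],kn[2]-.075),"ang",np.arctan2(kn[2]-.075,.1-kl[0]))
for n,c,p in(('S',S,a),('T',T,b)):
    # intersect ray with the knob's plane, jig y=.105
    for yy in(.105,kl[1]):
        O,d=ray(c,p);nrm=np.array([-np.sin(th),np.cos(th),0]);k=(yy+nrm[:2]@o-nrm@O)/(nrm@d)
        X=O+k*d;l=R.T@(X[:2]-o);print(n,"r",np.hypot(.1-l[0],X[2]-.075),"ang",np.arctan2(X[2]-.075,.1-l[0]))
w=lambda l:R@np.array(l)+o
print("pad",w((-.03,-.186)),"handle",w((-.12,0)),"hinge",w((.1,0)))
E
python3 fit.py
```

```text
jig [0.62011461 0.11148738] -0.1899754121000952
padS [ 0.5547 -0.0654] [-0.8 -0.1]
padT [ 0.5556 -0.0631] [-0.3  2.4]
handleS [0.4991 0.135 ] [-3.3  0.3]
handleT [0.5016 0.1333] [-0.5 -1. ]
c_frS [0.4484 0.013 ] [-0.1  0.9]
c_frT [0.4498 0.0131] [1.3 1.2]
c_brS [ 0.7463 -0.0463] [ 3.8 -1.1]
c_brT [ 0.7414 -0.0431] [-1.7  1.1]
c_blS [0.7943 0.2094] [ 2.6 -0.9]
c_flT [0.4958 0.265 ] [-1.1 -2.7]
knob [0.62067983 0.22134611 0.23367891] 0.00020441030054632261 [-0.02019009  0.10798898] r 0.1990594283360962 ang 0.9225492516810374
S r 0.20445291354300488 ang 1.0242634247177849
S r 0.19921478773596624 ang 0.9260010912776557
T r 0.2131145217776813 ang 0.9625762730046917
T r 0.19856227323864786 ang 0.9209901046947414
pad [ 0.55553108 -0.06550123] handle [0.50227355 0.13414755] hinge [0.7183155  0.09260391]
```

The fit is consistent: residuals are at most 4 mm, knob radius 199 mm against 200 mm given, pointer angle about 0.923 rad. The pad is at (0.5555,-0.0655). I'll move towards a point above the pad with the fingers shut.

Call:
arm_command(
  fingers=[-1, -1, -1, -1, -1, -1, -1, -1, -1, -1],
  slide=[
    [-2, 0, 2],
    [-6, 0, 6],
    [-10, 0, 10],
    [-14, 0, 14],
    [-18, 0, 18],
    [-22, 0, 22],
    [-26, 0, 26],
    [-30, 0, 30],
    [-34, 0, 34],
    [-37, 0, 37.5],
  ],
  yaw=[-3, -8, -13, -18, -24, -30, -36, -42, -47, -50],
  grip_force=40,
)

```text
clock: 1.55
position: [0.459, -0.2359, 0.2314]
eef_rot: [-1.546, 0.326, -0.326]
force: [0.7, -1.1, -0.1]
opening: 0.003
```

```bash
cat > to.py <<'E'
import sys
from h import *
def to(p,az=None):
    q=sense();M=Ro.from_rotvec(q["eef_rot"]).as_matrix();d=M.T@(np.array(p)-q["position"])
    a=np.arctan2(M[1,0],M[0,0]); dy=0 if az is None else np.rad2deg((a-az+np.pi)%(2*np.pi)-np.pi)
    print("t",round(q["clock"],2),"pos",q["position"].round(4),"slide cm",(d*100).round(2),"yaw",round(dy,1),"F",q["force"].round(1),"op",round(q["opening"],3),"q7",q["joints"].round(2))
to([float(v) for v in sys.argv[1:4]],float(sys.argv[4]) if len(sys.argv)>4 else None)
E
python3 to.py 0.5555 -0.0655 0.10 -0.19
```

```text
t 1.55 pos [ 0.459  -0.2359  0.2314] slide cm [ 1.94 13.15 19.47] yaw -12.9 F [ 0.7 -1.1 -0.1] op 0.003 q7 [ 0.59  0.37 -0.3   2.06  0.16  0.74 -0.22]
```

Call:
arm_command(
  fingers=[-1, -1, -1, -1, -1, -1, -1, -1],
  slide=[
    [0.3, 1, 3],
    [0.7, 2.5, 7],
    [1.1, 4.5, 11],
    [1.5, 7, 15],
    [1.8, 9.5, 18],
    [1.9, 11.5, 19.5],
    [1.9, 13, 19.5],
    [1.9, 13, 19.5],
  ],
  yaw=[-2, -4, -7, -10, -12, -13, -13, -13],
)

```text
clock: 2.55
position: [0.554, -0.0665, 0.1006]
eef_rot: [-1.566, 0.151, -0.148]
force: [-0.9, -0.5, -0.8]
opening: 0.001
```

```bash
python3 to.py 0.5555 -0.0655 0.065 -0.19
python3 - <<'E'
from h import *
c=read_camera("scene");a=c["image"][120:270,190:400];cv2.imwrite("pics/a1.png",cv2.resize(a,None,fx=3.8,fy=3.8,interpolation=cv2.INTER_CUBIC))
E
```

```text
t 2.55 pos [ 0.554  -0.0665  0.1006] slide cm [0.13 3.56 0.13] yaw -0.0 F [-0.9 -0.5 -0.8] op 0.001 q7 [ 0.21  0.6  -0.28  2.08  0.33  0.51 -0.5 ]
```

View pics/a1.png

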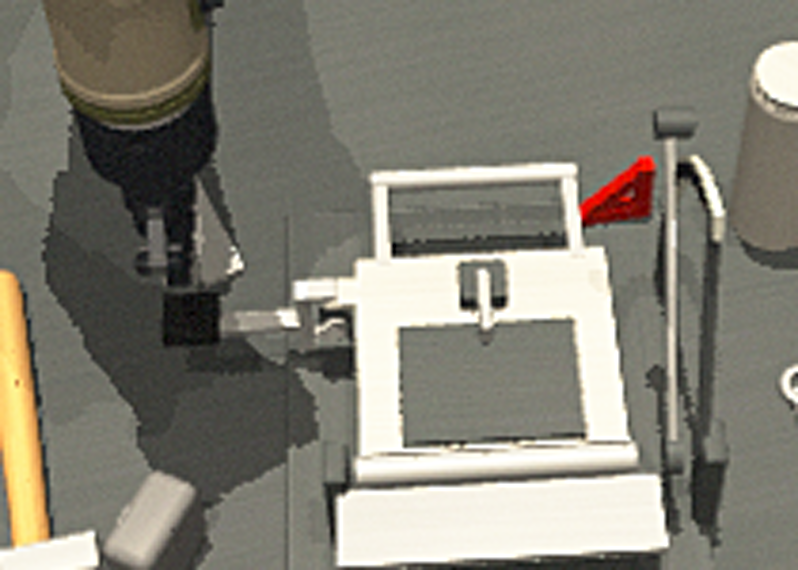

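The shut fingers, at crop (185,275), stand above the pad at (190,318). I'll press down now.

Call:
arm_command(
  fingers=[-1, -1, -1, -1, -1, -1, -1],
  slide=[
    [0.1, 1, 0.1],
    [0.1, 2, 0.1],
    [0.1, 3, 0.1],
    [0.1, 3.8, 0.1],
    [0.1, 4.5, 0.1],
    [0.1, 5.2, 0.1],
    [0.1, 5.5, 0.1],
  ],
  yaw=[0, 0, 0, 0, 0, 0, 0],
)

```text
clock: 3.48
position: [0.5551, -0.0679, 0.0461]
eef_rot: [-1.568, 0.153, -0.15]
force: [-1.1, -7.4, 5.6]
opening: 0.001
```

Call:
arm_command(
  fingers=[-1, -1, -1, -1, -1],
  slide=[
    [0, 0.3, -0.3],
    [0, 0.6, -0.4],
    [0, 0.9, -0.4],
    [0, 1.1, -0.4],
    [0, 1.1, -0.4],
  ],
  yaw=[0, 0, 0, 0, 0],
)

```text
clock: 4.1
position: [0.5548, -0.0718, 0.0365]
eef_rot: [-1.569, 0.151, -0.151]
force: [-3.9, 0.2, 23.4]
opening: 0.003
```

The force of 23 N shows the lever is on its stop. I'll hold while the leaf kicks up, then look.

Call:
arm_command(
  fingers=[-1, -1, -1, -1, -1, -1, -1, -1],
  slide=[
    [0, 0, 0],
    [0, 0, 0],
    [0, 0, 0],
    [0, 0, 0],
    [0, 0, 0],
    [0, 0, 0],
    [0, 0, 0],
    [0, 0, 0],
  ],
  yaw=[0, 0, 0, 0, 0, 0, 0, 0],
)

```text
clock: 5.1
position: [0.5548, -0.0717, 0.037]
eef_rot: [-1.569, 0.151, -0.151]
force: [-1.5, -0.4, 13.6]
opening: 0.002
```

Run:
```python
from h import *
c=read_camera("scene");a=c["image"][120:270,190:400];cv2.imwrite("pics/a2.png",cv2.resize(a,None,fx=3.8,fy=3.8,interpolation=cv2.INTER_CUBIC))
```

```text
(no output)
```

View pics/a2.png

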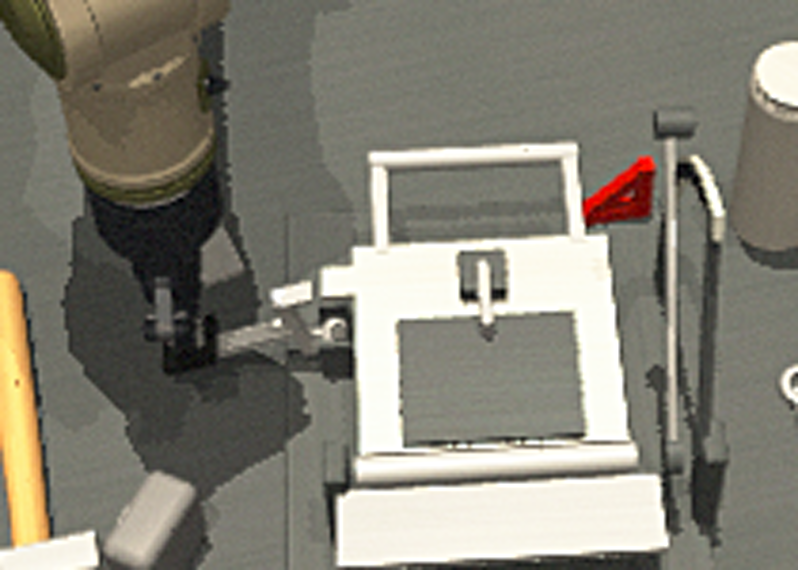

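The leaf has kicked up: the bar rose from crop row 178 to 157. I'll lift off straight up.

Call:
arm_command(
  fingers=[-1, -1, -1, -1, -1, 0.1],
  slide=[
    [0, -1.5, 0],
    [0, -4, 0],
    [0, -8, 0],
    [0, -12, 0],
    [0, -14, 0],
    [0, -14, 0],
  ],
  yaw=[0, 0, 0, 0, 0, 0],
)

```text
clock: 5.9
position: [0.5554, -0.0714, 0.1786]
eef_rot: [-1.569, 0.149, -0.154]
force: [-0.1, 0.2, 0.0]
opening: 0.203
```

```bash
python3 to.py 0.5036 0.1339 0.17 -0.19
python3 - <<'E'
from h import *
c=read_camera("scene");a=c["image"][120:270,190:400];a=cv2.resize(a,None,fx=3.8,fy=3.8,interpolation=cv2.INTER_CUBIC)
c=read_camera("top");cv2.imwrite("pics/tt3.png",c["image"]);cv2.imwrite("pics/a3.png",a)
b=c["image"][205:255,265:345];cv2.imwrite("pics/b3.png",cv2.resize(b,None,fx=8,fy=8,interpolation=cv2.INTER_CUBIC))
E
```

```text
t 5.9 pos [ 0.5554 -0.0714  0.1786] slide cm [-9.02  0.76 19.17] yaw -0.2 F [-0.1  0.2  0. ] op 0.203 q7 [ 0.27  0.49 -0.34  2.02  0.26  0.67 -0.44]
```

View pics/a3.png

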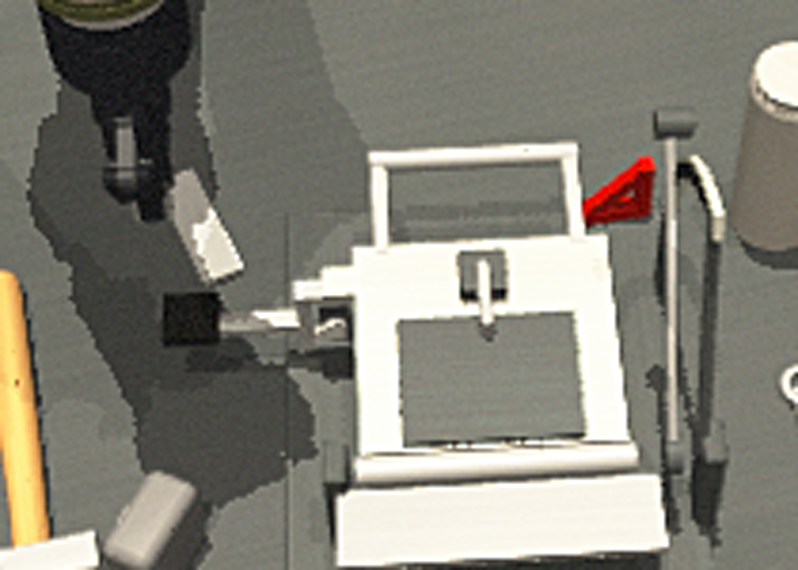

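View pics/b3.png

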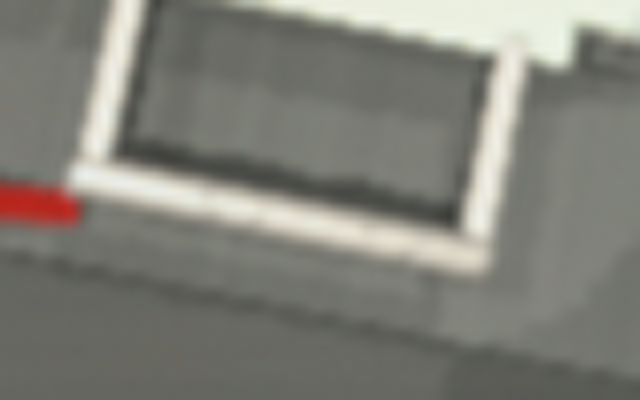

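The leaf stays up and the pad has sprung back. The bar middle is about (314.1,160.4) in scene and (299.5,231.5) in top, so I'll triangulate it.

```bash
python3 - <<'E'
from h import *
S=read_camera("scene");T=read_camera("top")
print(tri(S,(314.1,160.4),T,(299.5,231.5)),onz(S,(314.1,160.4),.099),onz(T,(299.5,231.5),.099))
E
python3 to.py 0.5025 0.134 0.17 -0.19
```

```text
(array([0.50387179, 0.13361125, 0.10098154]), np.float64(0.0005546572421843846)) [0.50219291 0.13374898 0.099     ] [0.50393124 0.13399478 0.099     ]
t 6.1 pos [ 0.5542 -0.0713  0.1759] slide cm [-8.99  0.53 19.16] yaw -0.1 F [-0.4  0.3  0.3] op 0.539 q7 [ 0.27  0.49 -0.34  2.02  0.26  0.67 -0.44]
```

Call:
arm_command(
  fingers=[0.1, 0.1, 0.1, 0.1, 0.1, 0.1, 0.1, 0.1],
  slide=[
    [-1.5, 0, 3],
    [-3.5, 0, 7],
    [-5.5, 0, 11.5],
    [-7.5, 0, 16],
    [-8.9, 0, 19.2],
    [-8.9, 0, 19.2],
    [-8.9, 0, 19.2],
    [-8.9, 0, 19.2],
  ],
  yaw=[0, 0, 0, 0, 0, 0, 0, 0],
)

```text
clock: 7.1
position: [0.5036, 0.1328, 0.1748]
eef_rot: [-1.57, 0.154, -0.151]
force: [0.0, -0.3, 0.3]
opening: 0.552
```

```bash
python3 to.py 0.5036 0.1338 0.079 -0.19
python3 - <<'E'
from h import *
c=read_camera("scene");a=c["image"][120:270,190:400];a=cv2.resize(a,None,fx=3.8,fy=3.8,interpolation=cv2.INTER_CUBIC)
cv2.imwrite("pics/a4.png",a)
E
```

```text
t 7.1 pos [0.5036 0.1328 0.1748] slide cm [0.   9.58 0.14] yaw -0.2 F [ 0.  -0.3  0.3] op 0.552 q7 [-0.12  0.46 -0.34  2.1   0.26  0.63 -0.83]
```

View pics/a4.png

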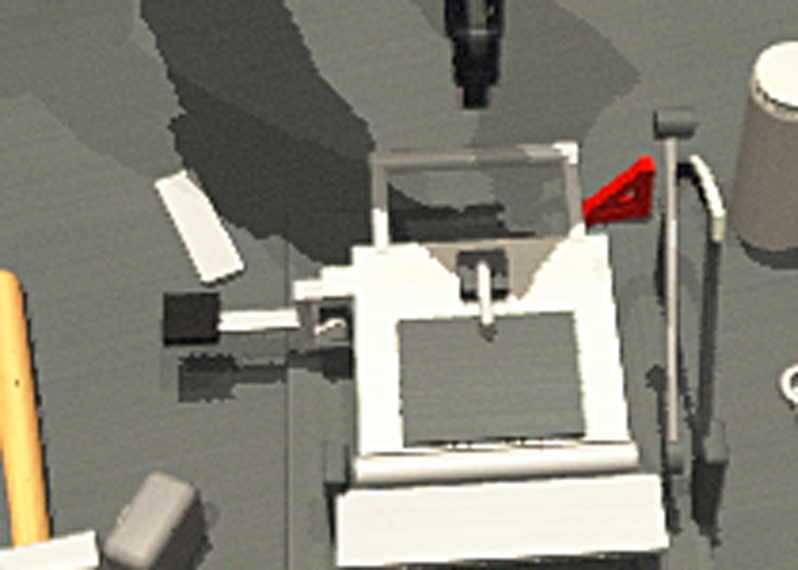

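The gripper is centred over the bar, with the fingertips at crop (475,95). I'll descend astride it.

Call:
arm_command(
  fingers=[0.1, 0.1, 0.1, 0.1, 0.1, 0.1, 0.1],
  slide=[
    [0, 2, 0],
    [0, 4, 0],
    [0, 6, 0.1],
    [0, 8, 0.1],
    [0, 9.2, 0.1],
    [0, 9.6, 0.1],
    [0, 9.6, 0.1],
  ],
  yaw=[0, 0, 0, 0, 0, 0, 0],
)

```text
clock: 8.02
position: [0.5037, 0.1333, 0.0791]
eef_rot: [-1.57, 0.155, -0.151]
force: [0.2, -0.2, 0.3]
opening: 0.55
```

Run:
```python
from h import *
c=read_camera("scene");a=c["image"][120:270,190:400];a=cv2.resize(a,None,fx=3.8,fy=3.8,interpolation=cv2.INTER_CUBIC)
cv2.imwrite("pics/a5.png",a)
```

```text
(no output)
```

View pics/a5.png

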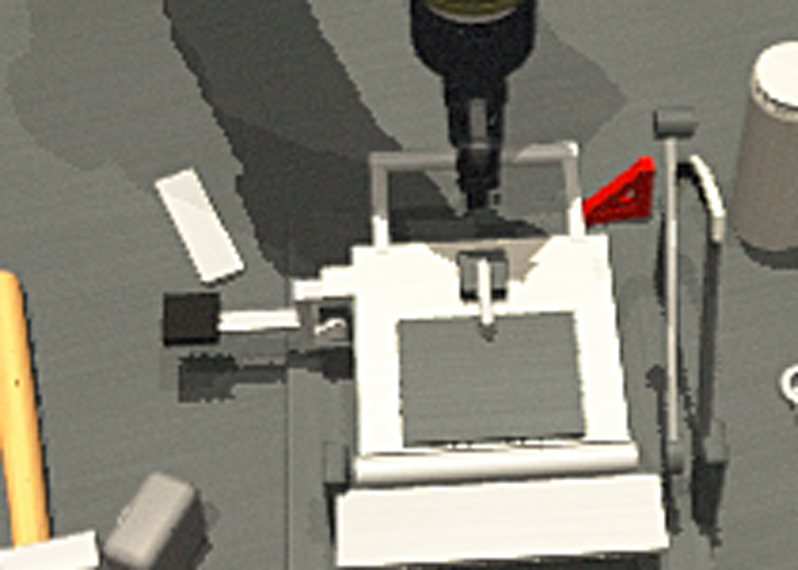

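The rear finger is in the gap behind the bar, and nothing is touching. I'll close.

Call:
arm_command(
  fingers=[-1, -1, -1, -1, -1, -1],
  slide=[
    [0, 0, 0],
    [0, 0, 0],
    [0, 0, 0],
    [0, 0, 0],
    [0, 0, 0],
    [0, 0, 0],
  ],
  yaw=[0, 0, 0, 0, 0, 0],
  grip_force=50,
)

```text
clock: 8.82
position: [0.5043, 0.1335, 0.0795]
eef_rot: [-1.569, 0.154, -0.152]
force: [2.8, -1.2, 2.5]
opening: 0.143
```

```bash
cat > arc.py <<'E'
import sys
from h import *
th=-.19; o=np.array([.6201,.1115]); ex=np.array([np.cos(th),np.sin(th)]); hx=.1
q=sense();M=Ro.from_rotvec(q["eef_rot"]).as_matrix();p=q["position"]
l=ex@(p[:2]-o); g=p+(-M[:,1])*.0187
# current leaf angle from grasp point assuming bar between pads (x) only and z
x=ex@(g[:2]-o)-hx; z=g[2]-.075
a=np.arctan2(z,-x); print("pos",p.round(4),"r",np.hypot(x,z),"ang",a,"F",q["force"].round(1),"op",q["opening"])
if len(sys.argv)>1:
  a0=float(sys.argv[1])
  for b in map(float,sys.argv[2:]):
    dx=.22*(np.cos(a0)-np.cos(b)); dz=.22*(np.sin(b)-np.sin(a0))
    d=M.T@np.array([ex[0]*dx,ex[1]*dx,dz]); print(b,(d*100).round(2))
E
python3 arc.py 0.11 0.15 .2 .25 .3 .35 .4 .45 .5 .55 .6
```

```text
pos [0.5043 0.1335 0.0795] r 0.2191030767584487 ang 0.10627562473661263 F [ 2.8 -1.2  2.5] op 0.14325360510127708
0.15 [ 0.11 -0.87 -0.  ]
0.2 [ 0.3  -1.96 -0.01]
0.25 [ 0.55 -3.03 -0.01]
0.3 [ 0.85 -4.09 -0.01]
0.35 [ 1.2  -5.13 -0.01]
0.4 [ 1.6  -6.15 -0.02]
0.45 [ 2.05 -7.16 -0.02]
0.5 [ 2.56 -8.13 -0.02]
0.55 [ 3.11 -9.09 -0.02]
0.6 [  3.7  -10.01  -0.02]
```

Gripped at opening 0.143 (about 12–14 mm). The radius checks at 0.219 m, so I'll start the arc.

Call:
arm_command(
  fingers=[-1, -1, -1, -1, -1, -1, -1, -1, -1, -1],
  slide=[
    [0.1, -0.9, 0],
    [0.3, -2, 0],
    [0.6, -3, 0],
    [0.9, -4.1, 0],
    [1.2, -5.1, 0],
    [1.6, -6.2, 0],
    [2.1, -7.2, 0],
    [2.6, -8.1, 0],
    [3.1, -9.1, 0],
    [3.1, -9.1, 0],
  ],
  yaw=[0, 0, 0, 0, 0, 0, 0, 0, 0, 0],
)

```text
clock: 10.07
position: [0.533, 0.1277, 0.1714]
eef_rot: [-1.57, 0.156, -0.15]
force: [-9.9, 1.6, 1.8]
opening: 0.148
```

```bash
python3 arc.py .55 .6 .65 .7 .75 .8 .84 .87 .9 .92
```

```text
pos [0.533  0.1277 0.1714] r 0.22091970022978266 ang 0.5479879204671088 F [-9.9  1.6  1.8] op 0.14806299838223488
0.6 [ 0.59 -0.93 -0.  ]
0.65 [ 1.24 -1.82 -0.  ]
0.7 [ 1.92 -2.68 -0.01]
0.75 [ 2.65 -3.51 -0.01]
0.8 [ 3.41 -4.29 -0.01]
0.84 [ 4.05 -4.9  -0.01]
0.87 [ 4.55 -5.33 -0.01]
0.9 [ 5.06 -5.75 -0.01]
0.92 [ 5.41 -6.02 -0.01]
```

Call:
arm_command(
  fingers=[-1, -1, -1, -1, -1, -1, -1, -1, -1, -1],
  slide=[
    [0.6, -0.9, 0],
    [1.2, -1.8, 0],
    [1.9, -2.7, 0],
    [2.6, -3.5, 0],
    [3.4, -4.3, 0],
    [4.1, -4.9, 0],
    [4.6, -5.3, 0],
    [5.1, -5.8, 0],
    [5.1, -5.8, 0],
    [5.1, -5.8, 0],
  ],
  yaw=[0, 0, 0, 0, 0, 0, 0, 0, 0, 0],
)

```text
clock: 11.32
position: [0.5806, 0.1184, 0.2308]
eef_rot: [-1.572, 0.159, -0.146]
force: [-16.6, 1.4, 15.0]
opening: 0.142
```

```bash
python3 arc.py
python3 - <<'E'
from h import *
c=read_camera("scene");cv2.imwrite("pics/s6.png",c["image"]);a=c["image"][120:270,190:400];a=cv2.resize(a,None,fx=3.8,fy=3.8,interpolation=cv2.INTER_CUBIC)
cv2.imwrite("pics/a6.png",a)
c=read_camera("top");cv2.imwrite("pics/t6.png",c["image"]);a=c["image"][105:265,235:400];cv2.imwrite("pics/b6.png",cv2.resize(a,None,fx=3.7,fy=3.7,interpolation=cv2.INTER_CUBIC))
E
```

```text
pos [0.5806 0.1184 0.2308] r 0.22369245902268925 ang 0.894817976158004 F [-16.6   1.4  15. ] op 0.14194686843305784
```

View pics/a6.png

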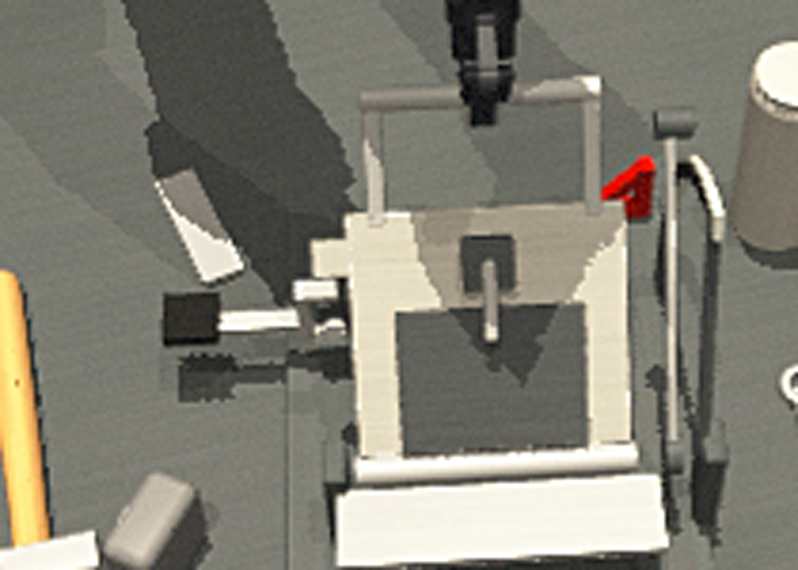

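View pics/b6.png

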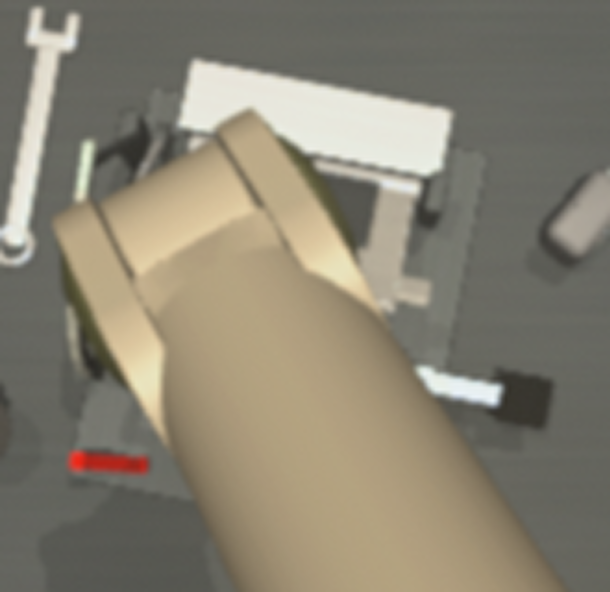

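Scene crop: the leaf is raised, its bar running (362,100)–(600,88) and gripped in the middle, with the pointer unmoved (knob at (675,122)). I'll compare leaf and pointer angles by image row in this one view, which cancels calibration bias.

```bash
python3 - <<'E'
import cv2,numpy as np
S=cv2.imread("pics/s6.png")
f=lambda a:cv2.resize(a,None,fx=9,fy=9,interpolation=cv2.INTER_NEAREST)
cv2.imwrite("pics/z6.png",cv2.convertScaleAbs(f(S[136:180,280:368]),alpha=1.3))
cv2.imwrite("pics/z6b.png",cv2.convertScaleAbs(f(S[215:262,280:368]),alpha=1.3))
E
cat > rows.py <<'E'
from h import *
S=read_camera("scene")
th=-.19; R=np.array([[np.cos(th),-np.sin(th)],[np.sin(th),np.cos(th)]]);o=np.array([.6201,.1115])
def ang(r,y,row,dh=(0,0)):
    aa=np.linspace(.6,1.1,1001);l=np.stack([.1+dh[0]-r*np.cos(aa),0*aa+y],1)
    P=proj(S,np.c_[l@R.T+o,.075+dh[1]+r*np.sin(aa)]); i=np.abs(P[:,1]-row).argmin(); return aa[i],P[i].round(1),(P[i+10,1]-P[i-10,1])/(aa[20]-aa[0])
import sys
for dh in((0,0),(.003,0),(0,.003)):
    print("bar L",ang(.22,.060,float(sys.argv[1]),dh),"bar R",ang(.22,-.060,float(sys.argv[2]),dh),"knob",ang(.2,.108,152.1,dh))
E
```

```text
(no output)
```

View pics/z6.png

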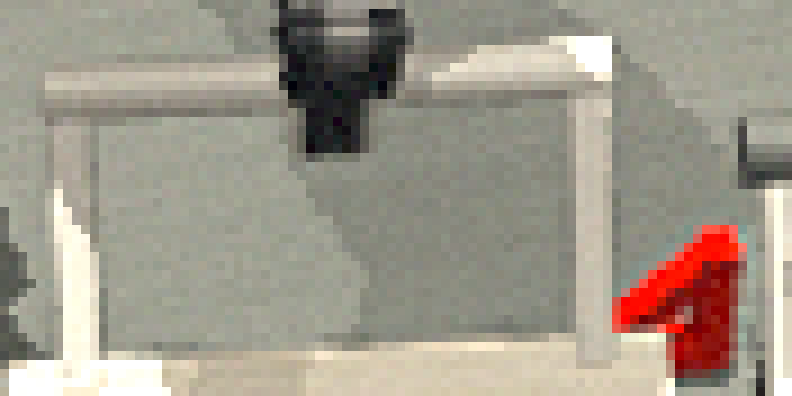

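Zoomed bar centreline rows are about 145.7 at the jig-right end and 142.4 at the jig-left end.

```bash
python3 rows.py 142.4 145.7
```

```text
bar L (np.float64(0.8305), array([343.6, 142.4]), np.float64(8.742164593635941)) bar R (np.float64(0.8580000000000001), array([288.2, 145.7]), np.float64(12.302229560867762)) knob (np.float64(0.9445000000000001), array([367.5, 152.1]), np.float64(20.452420887986005))
bar L (np.float64(0.7435), array([342.9, 143. ]), np.float64(0.018480575118928737)) bar R (np.float64(0.7375), array([288.4, 146. ]), np.float64(0.012063220586355772)) knob (np.float64(0.885), array([366.8, 152.1]), np.float64(14.828007153838017))
bar L (np.float64(0.9055), array([344.4, 142.4]), np.float64(16.611855513016835)) bar R (np.float64(0.919), array([288.1, 145.7]), np.float64(18.770525898366923)) knob (np.float64(0.9865), array([368.2, 152.1]), np.float64(24.527057186554636))
```

Row matching in the scene view is too insensitive (about 10 px/rad) to be useful. Kinematics give 0.88–0.895 rad against a triangulated pointer angle of 0.922. I'll take a small step onward; starting from the measured pose it also relieves the side load.

Call:
arm_command(
  fingers=[-1, -1, -1, -1, -1, -1],
  slide=[
    [0.2, -0.2, 0],
    [0.4, -0.3, 0],
    [0.6, -0.5, 0],
    [0.6, -0.5, 0],
    [0.6, -0.5, 0],
    [0.6, -0.5, 0],
  ],
  yaw=[0, 0, 0, 0, 0, 0],
)

```text
clock: 12.22
position: [0.5864, 0.1172, 0.2361]
eef_rot: [-1.572, 0.159, -0.146]
force: [-5.4, 0.3, 1.9]
opening: 0.138
```

```bash
python3 arc.py
python3 - <<'E'
from h import *
S=read_camera("scene")["image"];T=read_camera("top")["image"]
cv2.imwrite("pics/s7.png",S);cv2.imwrite("pics/t7.png",T)
f=lambda a:cv2.convertScaleAbs(cv2.resize(a,None,fx=8,fy=8,interpolation=cv2.INTER_CUBIC),alpha=1.3)
cv2.imwrite("pics/s7c.png",f(S[170:240,260:355]));cv2.imwrite("pics/t7c.png",f(T[130:205,310:365]))
E
```

```text
pos [0.5864 0.1172 0.2361] r 0.2242569671262214 ang 0.9301699622813955 F [-5.4  0.3  1.9] op 0.13758814880484072
```

View pics/s7c.png

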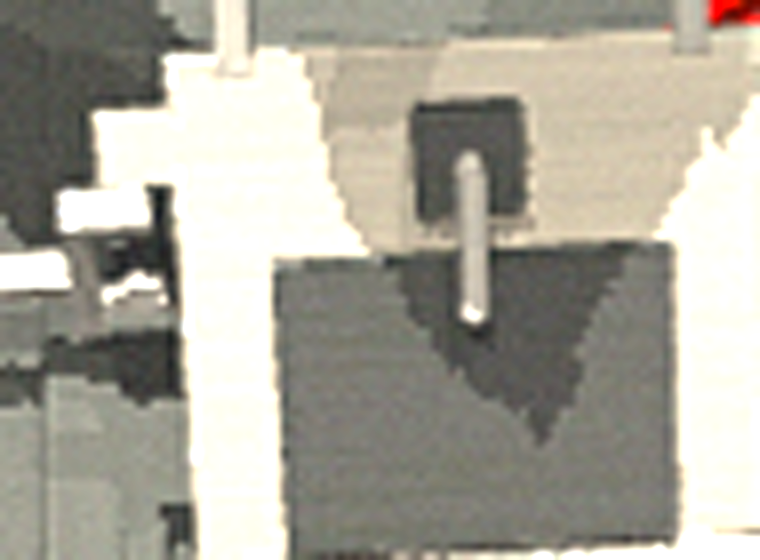

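View pics/t7c.png

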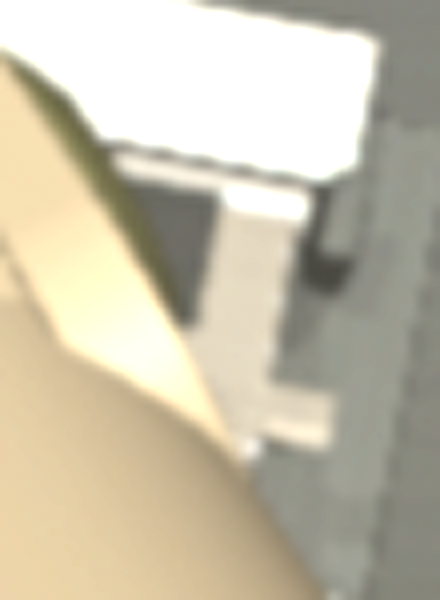

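The tab on the leaf's right edge is visible in both views: outer corners scene (271.4,183.5)/(272.0,192.6), top (350.6,185.2)/(351.4,178.9). The plate's front-right corner is at scene (279.9,176.7), top (340.8,186.4). I'll triangulate them for an independent leaf angle.

Run:
```python
from h import *
S=read_camera("scene");T=read_camera("top")
th=-.19; R=np.array([[np.cos(th),-np.sin(th)],[np.sin(th),np.cos(th)]]);o=np.array([.6201,.1115])
L=[]
for n,a,b in(("tab_h",(271.4,183.5),(350.6,185.2)),("tab_b",(272,192.6),(351.4,178.9)),("corner",(279.9,176.7),(340.8,186.4)),("knob",(367.2,152.1),(257.9,178.8))):
    X,e=tri(S,a,T,b);l=R.T@(X[:2]-o);r=np.hypot(.1-l[0],X[2]-.075);al=np.arctan2(X[2]-.075,.1-l[0])
    print(n,X.round(4),"err",round(e,4),"jig",l.round(4),"r",r.round(4),"ang",al.round(3),"corr",(al-(np.arcsin(.003/r) if n!="knob" else 0)).round(3))
```

```text
tab_h [0.6128 0.0099 0.1847] err 0.0003 jig [ 0.0121 -0.1012] r 0.1406 ang 0.895 corr 0.874
tab_b [0.6292 0.0071 0.1738] err 0.0006 jig [ 0.0286 -0.1008] r 0.1219 ang 0.945 corr 0.921
corner [0.6084 0.0319 0.196 ] err 0.0032 jig [ 0.0035 -0.0803] r 0.1547 ang 0.898 corr 0.878
knob [0.6207 0.2213 0.2337] err 0.0002 jig [-0.0202  0.108 ] r 0.1991 ang 0.923 corr 0.923
```

Camera points give 0.87–0.92 rad (noisy), kinematics 0.916–0.930, pointer 0.923. To tighten this, I'll measure the tab's radius in the earlier low-angle top picture and use the top view alone, which is sensitive to the angle.

Run:
```python
from h import *
T=cv2.imread("pics/tt3.png")
f=lambda a:cv2.convertScaleAbs(cv2.resize(a,None,fx=8,fy=8,interpolation=cv2.INTER_CUBIC),alpha=1.0)
cv2.imwrite("pics/t3c.png",f(T[140:215,300:375]))
```

```text
(no output)
```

View pics/t3c.png

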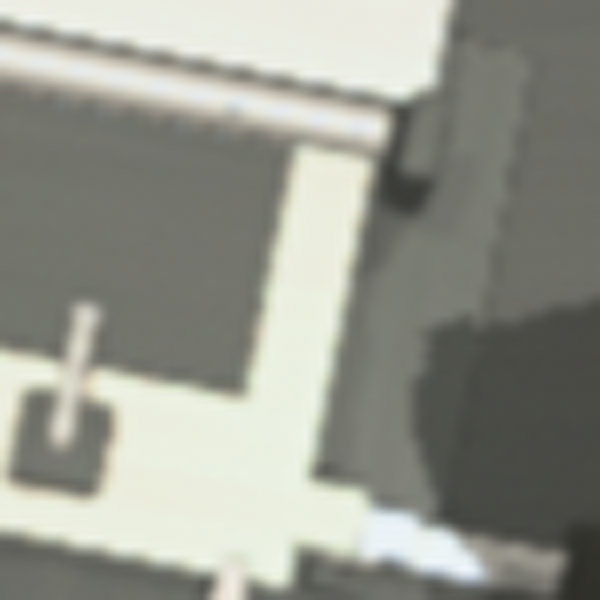

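Low-angle top zoom: tab outer corners (345.6,200.8) and (344.6,208.6), plate corner (336.1,213.1).

Run:
```python
from h import *
from scipy.optimize import least_squares as ls
T=read_camera("top")
th=-.19; R=np.array([[np.cos(th),-np.sin(th)],[np.sin(th),np.cos(th)]]);o=np.array([.6201,.1115])
def pt(r,y,a,h=.003):
    l=np.array([.1-r*np.cos(a)+h*np.sin(a),y]); return np.r_[R@l+o,.075+r*np.sin(a)+h*np.cos(a)]
for n,p0,p1 in(("tab_b",(345.56,200.8),(351.4,178.9)),("tab_h",(344.56,208.56),(350.6,185.2)),("corner",(336.06,213.06),(340.8,186.4))):
    s=ls(lambda v:(proj(T,pt(v[0],v[1],.11))[0]-p0),[.14,-.1]).x
    u=ls(lambda v:(proj(T,pt(s[0],v[1],v[0]))[0]-p1),[.9,-.1]).x
    print(n,"r,y",s.round(4),"ang,y",u.round(4))
u=ls(lambda v:(proj(T,pt(.2,v[1],v[0],0))[0]-(257.9,178.8)),[.9,.105]).x;print("knob",u)
```

```text
tab_b r,y [ 0.1193 -0.0998] ang,y [ 0.909  -0.1006]
tab_h r,y [ 0.1397 -0.101 ] ang,y [ 0.8698 -0.101 ]
corner r,y [ 0.1554 -0.0819] ang,y [ 0.8809 -0.0787]
knob [0.92549908 0.10767841]
```

Top view alone gives leaf 0.87–0.91 and pointer 0.925, while kinematics give about 0.92. Adding 0.02 rad leaves both estimates well within tolerance of the pointer.

Call:
arm_command(
  fingers=[-1, -1, -1, -1, -1, -1],
  slide=[
    [0.1, -0.1, 0],
    [0.3, -0.2, 0],
    [0.35, -0.25, 0],
    [0.35, -0.25, 0],
    [0.35, -0.25, 0],
    [0.35, -0.25, 0],
  ],
  yaw=[0, 0, 0, 0, 0, 0],
)

```text
clock: 13.22
position: [0.5896, 0.1165, 0.2386]
eef_rot: [-1.572, 0.16, -0.145]
force: [-5.4, 1.2, 0.7]
opening: 0.14
```

```bash
python3 arc.py
python3 - <<'E'
from h import *
S=read_camera("scene")["image"];T=read_camera("top")["image"]
f=lambda a:cv2.convertScaleAbs(cv2.resize(a,None,fx=8,fy=8,interpolation=cv2.INTER_CUBIC),alpha=1.15)
cv2.imwrite("pics/t8c.png",f(T[130:205,310:365]))
cv2.imwrite("pics/s8.png",S)
E
```

```text
pos [0.5896 0.1165 0.2386] r 0.22435532904549 ang 0.9488116487293792 F [-5.4  1.2  0.7] op 0.14000584065221508
```

View pics/t8c.png

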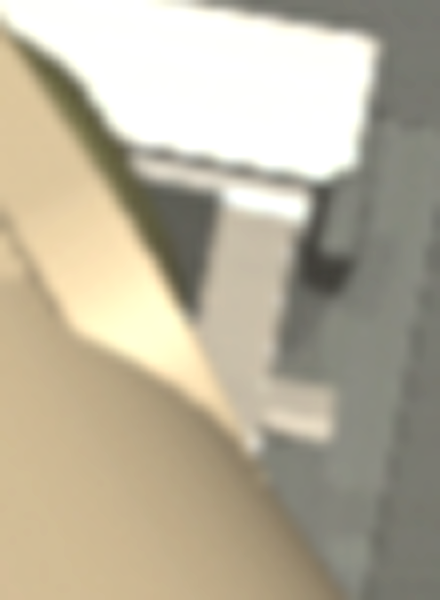

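View pics/s8.png

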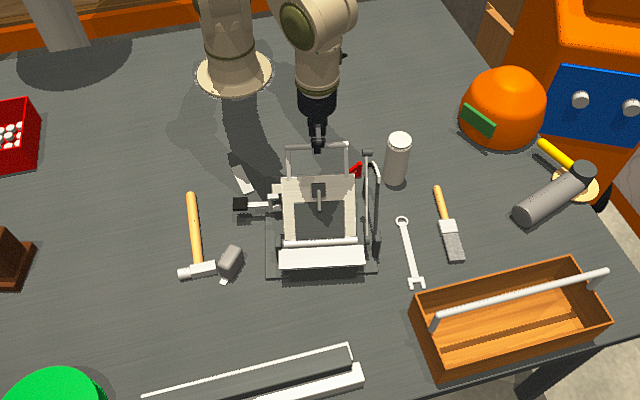

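In this view the tab's lower bright band is its 6 mm front face, so the extreme corners lie on the underside, not the top as I had assumed. I'll redo the angles with that corrected for both pictures.

```bash
python3 - <<'E'
from h import *
from scipy.optimize import least_squares as ls
T=read_camera("top")
th=-.19; R=np.array([[np.cos(th),-np.sin(th)],[np.sin(th),np.cos(th)]]);o=np.array([.6201,.1115])
def pt(r,y,a,h=.003):
    l=np.array([.1-r*np.cos(a)+h*np.sin(a),y]); return np.r_[R@l+o,.075+r*np.sin(a)+h*np.cos(a)]
z=lambda x,y:(x/8+310-.44,y/8+130-.44)
for st,A in(("t7",((335,395),(328,445),(250,455))),("t8",((335,388),(328,441),(252,450)))):
  for n,p0,p1,h in(("tab_b",(345.56,200.8),A[0],.003),("tab_h",(344.56,208.56),A[1],-.003),("corner",(336.06,213.06),A[2],-.003)):
    s=ls(lambda v:(proj(T,pt(v[0],v[1],.11))[0]-p0),[.14,-.1]).x
    u=ls(lambda v:(proj(T,pt(s[0],v[1],v[0],h))[0]-z(*p1)),[.9,-.1]).x
    print(st,n,u.round(4))
E
python3 arc.py
```

```text
t7 tab_b [ 0.9084 -0.1007]
t7 tab_h [ 0.9129 -0.101 ]
t7 corner [ 0.9189 -0.0787]
t8 tab_b [ 0.9278 -0.1002]
t8 tab_h [ 0.9226 -0.1007]
t8 corner [ 0.9305 -0.079 ]
pos [0.5896 0.1165 0.2387] r 0.224365293351863 ang 0.9488352327550784 F [-4.5  0.7  1.6] op 0.13654796200318778
```

The leaf now reads 0.923–0.930 against 0.923–0.926 for the pointer. I'll check that it's still and the pointer unmoved, then hand in.

Run:
```python
from h import *
from cell import finish_job
a=cv2.imread("pics/scene0.png")[143:160,360:375].astype(int)
b=read_camera("scene")["image"][143:160,360:375].astype(int)
q=sense();print("knob diff",np.abs(a-b).mean(),"dq",np.abs(q["dq"]).max(),"t",q["clock"],q["position"],q["opening"])
finish_job()
```

```text
knob diff 5.027450980392157 dq 0.0017256246873945556 t 13.425 [0.58962102 0.1165335  0.23867101] 0.14194915305514738
the job is handed in; nothing more can be done
```

I pressed the trip lever down to its stop (up to 23 N on the fingertips) and the leaf unhooked and kicked up. I then pinched the handle from above at 50 N, swung the leaf up, and handed the job in at about 13.4 s, still holding it.

**Angle:** In the top view, three leaf points read 0.923–0.931 rad and the pointer 0.923–0.926 rad, so they agree within about 0.5°. The gripper position gave a higher leaf angle, 0.949 rad, about 1.4° above the pointer. Its radius also came out at 224 mm instead of 220 mm, probably because the bar slid a few millimetres down the pads. My first camera reading of the leaf was low (0.87–0.91 rad) because I had taken corners on the underside for the top. Matching image rows in the scene view was too insensitive to use.

**Other last checks:**
- **Arm:** it was still (joint speeds under 0.002 rad/s) and the grip was firm (opening 0.14).
- **Pointer:** the knob looked unmoved in the scene picture.
- **Bench:** the tools looked undisturbed there too, judged by eye, though the arm hid part of the top view.

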